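# Clip the bean trier to its keeper

### The arm

A 6-joint arm with a two-finger parallel gripper is mounted at the origin on the work surface. World frame = base frame: x ahead of the robot, y to its left, z up, the work surface at z = 0. Lengths are in m, angles in rad, forces in N, time in s.
With the tool pointing down it reaches from about 0.425 to 0.95 m from the base axis. Payload 3.5 kg.
Tool frame: the origin (TCP) lies on the mounting face of the last link; the fingertips stand 173 mm ahead of it and the grasp point (between the pads) lies 155 mm ahead of it; y points along the fingers, x is the direction in which the jaws open and shut, and the axes are right-handed (so a half turn about y gives the same grasp; the last joint's range is limited). The gripper opens to 85 mm and grips with 20 to 120 N. Pads are 22 mm wide; open, the fingers measure 114 mm over their backs; the gripper's body (76 mm by 85 mm) begins 54 mm behind the grasp point. The pads swing forward as they close: fully open they stand 13 mm farther back than shut.
Start: joints at [-1.496, 0.286, 1.577, -0, 1.279, -0.15], TCP at [0.15, -0.658, 0.405] pointing down, gripper open.
Joint ranges: [-2.77, 2.77], [-0.9, 2.22], [0.21, 2.48], [-1.53, 4.67], [0.24, 2.81], [-2.84, 2.84]. Speed limits (rad/s): [2.79, 2.79, 3.14, 3.14, 3.14, 3.14].

### API

Orientations are given as a unit quaternion [x, y, z, w].
In Python, from station import sensors, snapshot, camera_model, ctrl gives the robot as it stands. The module is installed in compiled form; this text tells all that it offers.
- The arm moves only by the tool apply_moves, never from a script. Its argument "steps" is a list of rows, each a list of 3 entries, a list of its own where there are three numbers: the shift along the tool's x, y, z in m, then the turn about the tool's y in rad, then the finger opening in m, from 0 to 0.0854. In form: [[[dx, dy, dz], turn, grip], ...]. A call has 1 to 20 rows; each row shifts and turns the commanded pose from where the row before left it, along the tool's axes as they then stand; what a row does not reach is not made up. A row lasts 1/12 s, in which the tool goes at most 41.7 mm and 7.16 degrees, less where a joint would pass 70% of its speed; a pose out of reach is approached as far as the arm can. A call with a gripper value outside its range is refused whole. The fingers move at their own pace and stop on an object; "newtons" is the grip in N (left out, the last holds). Time passes only in rows, so rows that do not move let the fingers close. It gives the time, the measured TCP pose, the force and the opening at its end, in the units of the state.
- sensors.get_state(): the state, without advancing time (a new reading comes with each control period).
- snapshot(name): name is "side" or "top"; returns (picture, depth): 384x512x3 uint8, red, green, blue; 384x512 float32, m along the optical axis (not along the pixel's ray), 0 where there is no reading.
- camera_model(name): a dict with "fov_y" (degrees; the focal length in pixels is half the picture's height over the tangent of half this angle, whatever the lens; pixels are square), "cx", "cy" (the principal point, pixels), "R" (3x3) and "t" (3): a world point X has camera coordinates R X + t. Camera axes: x right, y down, z forward; pixel columns grow to the right and rows downward; lengths in m; the calibration is good to about 2 mm. A picture is of the moment at which its call begins. camera_model takes no time and is no camera call.
- ctrl.hand_in(): hands the job in, once; it reports no verdict.
The state is a dict: "clock": time; "joint_pos": joint angles; "qvel": joint speeds; "effort": joint torques, N m; "position": TCP position; "eef_rot": TCP orientation; "force": force on the tool from outside, world axes, zero at the start; "torque": the same for the moment, N m; "opening": finger opening in m.
Only numpy, scipy, OpenCV 4.12 (cv2) and the standard library are available. Lean on these libraries where they do the work, as an engineer would, in place of code of your own. Each camera call takes 0.05 s, during which the arm holds its last target.

### The job

Pick up the bean trier that has the sprung snap hook on its end (not the scoop with the plain ring) and clip it to the steel staple of the tool-keeper bracket: press the hook's gate gently against the staple's near upright until it passes inside and the gate springs shut behind it. Prove the catch with a steady tug straight back of about 6 N, then lay the trier flat on the bench, still clipped, and let go. Leave the other things alone, and never load the staple with more than 12 N.

Things in the scene. Friction and masses are not known exactly. Their poses are not given: they have to be found in the camera images.
- grip (a point): Centre of the trier's wooden handle, 15 mm above its flat underside. The trier is a loose sampling tool (0.22-0.37 kg, 283 mm long) lying flat. Handle: block 100 mm long (x), 26 wide (y), 30 high. Axes: +x along the tool to the snap hook, z up. A steel half-pipe scoop reaches 143 mm behind (-x), the hook 140 mm ahead (+x). Grasp the handle across y.
- mouth (a point): Middle of the snap hook's shut gate, 128.5 mm ahead (+x) of grip, same height and axes. The hook is a flat loop of 8 mm steel wire in the trier's x-y plane, 41 mm wide outside, 25 inside, open at its front end (+x), where the 5 mm thick gate closes it; the gate gives only inward (-x). The staple's 16 mm upright, on the hook's centre line, meets the gate when its axis is 10.5 mm ahead of here.
- pocket (a point): Where the upright's axis is when it meets the rigid bottom of the hook: 30.5 mm behind (-x) the shut gate's middle, axes as grip. The gate snaps shut past the upright when its axis is 27 to 30 mm behind the gate's middle (30 if centred; less if the upright bears on the +y arm): at most 3 mm remain before it bottoms and the push climbs. If it bottoms first, shift the hook a little to its own -y.
- nose (a point): Tip of the hook's +y arm, 7 mm ahead (+x) and 15 mm to +y of the gate's middle (centre of the 8 mm wire), same axes. It curls slightly inward; the gate's free end shuts behind it. The gate is hinged at the end of the other arm, 15.5 mm to -y of its middle.
- gate (a joint): Angle of the hook's gate, rad: 0 shut (where its spring holds it), growing as it is pushed inward, at most 1.6. An upright passing in turns it to 1.1 to 1.5; then it snaps back to 0. Its spring gives about 0.034 N m at 0 and 0.063 N m at 1.6: some 2.5 N of push at the gate's middle, up to about 5 with friction.
- leg_mark (a point): Nominal axis of the near upright of the keeper bracket's staple, 15 mm above the bench (the hook's height when the trier lies flat). Axes as keeper. The staple is clamped in a slot: it stands rigid, but up to 9 mm nearer or further along the bracket's x than this mark; only touch or sight shows where. Sideways it is true.
- keeper: Fixed bracket: plate 139 x 64 mm, 6 mm thick, from 34 mm before to 105 mm beyond its origin along its x; origin on the bench under leg_mark, z up. Its staple is a closed inverted U of 16 mm round steel, 62 mm high, in the plate's x-z plane: near upright at -x, far one 60 mm on. Press the hook on in the plate's +x direction, held about 5 mm above the bench to clear the plate.
- trier: The whole trier with hook and gate; origin 15 mm below grip, on its underside; same axes. To be left flat on the bench: the hook then clears the bracket's plate by 5 mm. Once clipped, pulled back (-x of the trier), it runs free until the upright bears on the shut gate from inside, its axis 10.5 mm behind the gate's middle; the gate then holds rigidly.
- ring_scoop_mid (a point): Centre of the handle of the other scoop, which has the same handle and trough but a plain closed ring at its end: a bystander, to be left alone. Same axes as the trier.
- cup: White ceramic cup, 84 mm wide, 65 mm high, origin under its centre: a bystander.
- sample_can: Steel can, 72 mm wide, 100 mm high, beyond the bracket, origin under its centre: a bystander.
- sample_tray: Aluminium tray 130 x 90 x 22 mm, origin under its centre: a bystander.
- jar: Amber glass jar, 70 mm wide, 90 mm high, origin under its centre: a bystander.
Things that resemble listed ones, but are neither listed nor needed, are in the scene too. What is shaped like the keeper but purple or red is not meant.

How it is judged:
By the outcome, as a careful person would: the job done as asked, in the order asked, and still so for the second after the job is handed in, with the robot touching nothing.
It also fails if it takes over 72 s, if anything falls off the work surface, if the arm or the gripper's body presses on something with over 40 N, if the wrist force passes 120 N, or if a joint passes its speed limit or range.

## Working session

There is one attempt and no reset: what is moved stays moved. The work goes in short steps, Python scripts to look and compute and a tool call to move; the robot and the scene stay as the last step left them, time stands still between calls to the robot, and variables do not carry over. Pictures are saved under pics/ and viewed, and the job is handed in when it is done.

Besides the shell and the picture viewer there is one more tool, called after "Call:" as name(argument=value, ...), one argument or row to a line, values as JSON. apply_moves: Moves the arm, as the interface text tells. Its arguments: {"type":"object","properties":{"steps":{"type":"array","items":{"type":"array"}},"newtons":{"type":"number"}},"required":["steps"]}

```bash
mkdir -p pics
cat > h.py <<'E'
import numpy as np, cv2
from station import sensors, snapshot, camera_model, ctrl
def K(n):
    m=camera_model(n); f=192/np.tan(np.radians(m["fov_y"])/2)
    return f,m["cx"],m["cy"],np.array(m["R"]),np.array(m["t"])
def ray(n,u,v,z):
    f,cx,cy,R,t=K(n); d=R.T@np.array([(u-cx)/f,(v-cy)/f,1.]); o=-R.T@t
    return o+d*(z-o[2])/d[2]
def proj(n,X):
    f,cx,cy,R,t=K(n); c=R@np.array(X)+t; return np.array([f*c[0]/c[2]+cx,f*c[1]/c[2]+cy])
def save(name,rgb,s=1):
    im=cv2.cvtColor(rgb,cv2.COLOR_RGB2BGR)
    if s!=1: im=cv2.resize(im,None,fx=s,fy=s,interpolation=cv2.INTER_CUBIC)
    cv2.imwrite('pics/'+name+'.png',im)
E
python3 - <<'E'
from h import *
for n in('top','side'):
    p,d=snapshot(n); np.savez('s0_'+n,p=p,d=d); save('a_'+n,p,1.5)
    m=camera_model(n); print(n,m, 'pos',-np.array(m["R"]).T@np.array(m["t"]))
print(sensors.get_state())
E
```

```text
top {'fov_y': 51.69185864498687, 'cx': 255.8396069718293, 'cy': 191.27694817752422, 'R': array([[-0.00385662, -0.99977489,  0.02086369],
       [-0.99398001,  0.00154812, -0.10955065],
       [ 0.10949369, -0.02116058, -0.99376223]]), 't': array([0.02636317, 0.560258  , 1.15904351])} pos [0.43007897 0.05001592 1.21264026]
side {'fov_y': 55.73619264143049, 'cx': 252.25361420546034, 'cy': 194.16406077709868, 'R': array([[-0.93048255, -0.36618551, -0.01050731],
       [-0.27749905,  0.7232737 , -0.6323523 ],
       [ 0.23915791, -0.58547701, -0.77460969]]), 't': array([0.50098152, 0.16386688, 0.98504786])} pos [0.27604548 0.64165444 0.87191319]
{'clock': 0.1, 'joint_pos': array([-1.49598059e+00,  2.87097732e-01,  1.57802931e+00, -9.37105117e-06,
        1.27857271e+00, -1.50005181e-01]), 'qvel': array([-0.00022176, -0.00335646, -0.00247441,  0.00082213,  0.00091327,
       -0.00137831]), 'effort': array([ 1.05577263e-03, -4.07299626e+01, -2.93699259e+01, -1.28050665e-04,
        3.44049164e-03, -1.49673417e-05]), 'position': array([ 0.15048673, -0.65778061,  0.40347203]), 'eef_rot': array([-0.55238748,  0.4412653 , -0.44024744,  0.55347557]), 'force': array([ 0.2436577 ,  0.07107535, -0.21748399]), 'torque': array([-0.02886541,  0.00963345, -0.00123347]), 'opening': 0.08518469429513063}
```

View pics/a_top.png

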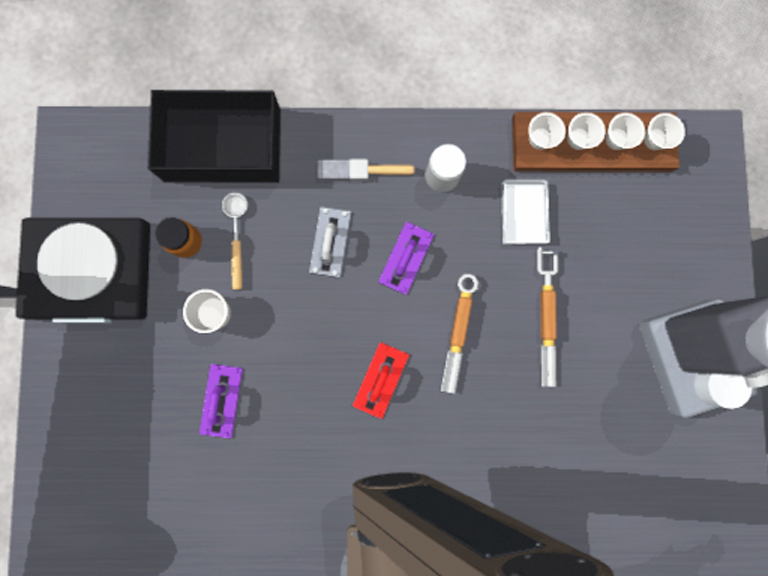

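View pics/a_side.png

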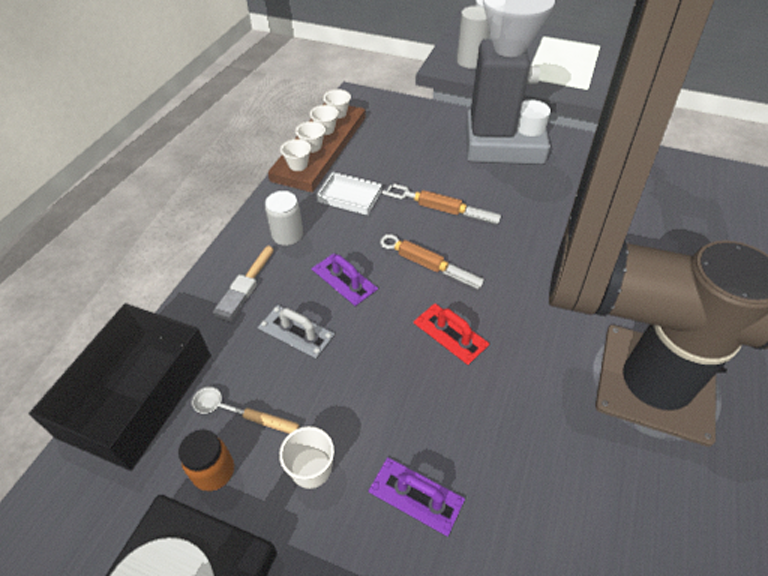

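```bash
python3 -c "
from scipy.spatial.transform import Rotation as R
print(R.from_quat([-0.55238748,  0.4412653 , -0.44024744,  0.55347557]).as_matrix().round(3))"
```

```text
[[ 0.223 -0.     0.975]
 [-0.975  0.002  0.223]
 [-0.002 -1.     0.   ]]
```

Run:
```python
from h import *
p=np.load('s0_top.npz')['p']; q=np.load('s0_side.npz')['p']
a=cv2.resize(p[130:200,195:245],(400,560),interpolation=cv2.INTER_CUBIC)
b=cv2.resize(p[160:265,345:385],(213,560),interpolation=cv2.INTER_CUBIC)
save('b1',np.hstack([a,b]))
a=cv2.resize(q[195:245,165:230],(780,600),interpolation=cv2.INTER_CUBIC); save('b2',a)
a=cv2.resize(q[115:155,250:340],(790,351),interpolation=cv2.INTER_CUBIC); save('b3',a)
```

```text
(no output)
```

View pics/b1.png

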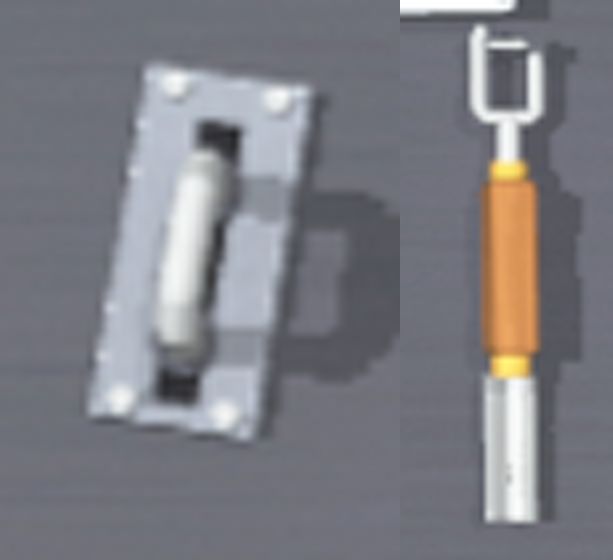

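View pics/b2.png

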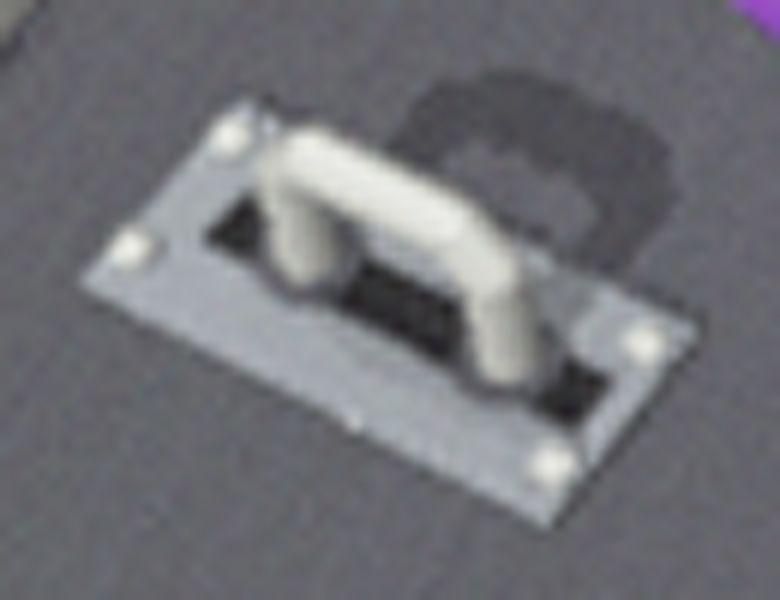

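View pics/b3.png

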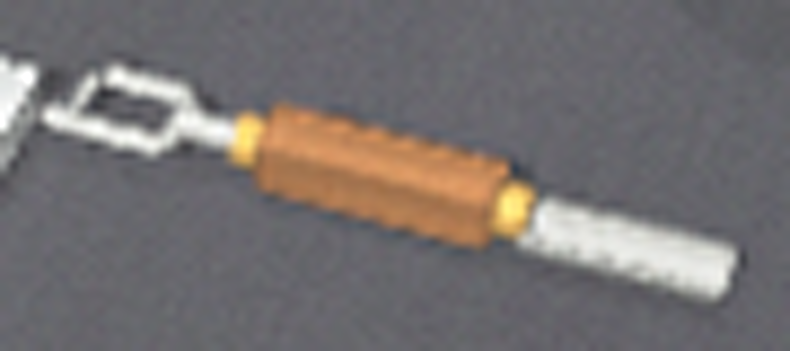

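```bash
cat > meas.py <<'E'
from h import *
def plate(n,p,box):
    # fit rectangle by mask of bluish gray plate
    u0,v0,u1,v1=box
    im=p[v0:v1,u0:u1].astype(int); hsv=cv2.cvtColor(p[v0:v1,u0:u1],cv2.COLOR_RGB2HSV)
    m=((im.min(2)>115)).astype(np.uint8)
    k,l,s,_=cv2.connectedComponentsWithStats(m); i=1+np.argmax(s[1:,4]); m=(l==i).astype(np.uint8)
    c,_=cv2.findContours(m,cv2.RETR_EXTERNAL,cv2.CHAIN_APPROX_NONE)
    c=max(c,key=cv2.contourArea)
    pts=np.array([ray(n,u+u0,v+v0,.006)[:2] for u,v in c[:,0]])
    return m,pts
if __name__=='__main__':
    for n,box in(('top',(195,130,245,200)),('side',(165,195,230,245))):
        p=np.load(f's0_{n}.npz')['p']; m,pts=plate(n,p,box); print(n,'plate',m.sum(),cv2.minAreaRect((pts*1000).astype(np.float32)))
    for n,box,zs in(('top',(340,160,390,265),.030),('side',(250,110,345,160),.030)):
        p=np.load(f's0_{n}.npz')['p']; u0,v0,u1,v1=box
        hsv=cv2.cvtColor(p[v0:v1,u0:u1],cv2.COLOR_RGB2HSV)
        print(n,hsv[...,0][hsv[...,1]>120].min(), end=' ')
        for lab,(a,b) in dict(wood=(5,17),both=(5,40)).items():
            m=((hsv[...,1]>110)&(hsv[...,0]>=a)&(hsv[...,0]<=b)).astype(np.uint8)
            vv,uu=np.nonzero(m); pts=np.array([ray(n,u+u0,v+v0,zs)[:2] for u,v in zip(uu,vv)])
            r=cv2.minAreaRect((pts*1000).astype(np.float32)); c=pts.mean(0); w,V=np.linalg.eigh(np.cov(pts.T)); a=V[:,1]*np.sign(V[0,1])
            print(lab,m.sum(),r,'mean',c.round(4),'yaw',np.degrees(np.arctan2(a[1],a[0])).round(2))
E
python3 meas.py
```

```text
top plate 866 ((659.063232421875, 135.98995971679688), (66.40940856933594, 141.49801635742188), 80.8597183227539)
side plate 746 ((659.3766479492188, 133.59034729003906), (71.14140319824219, 140.79908752441406), 80.7903823852539)
top 12 wood 317 ((504.9715576171875, -304.08453369140625), (99.26889038085938, 29.551071166992188), 0.0973646342754364) mean [ 0.5035 -0.3041] yaw -0.81
both 364 ((503.61907958984375, -304.08685302734375), (120.2210464477539, 29.551071166992188), 0.0973646342754364) mean [ 0.5029 -0.3039] yaw -1.34
side 12 wood 273 ((504.5107727050781, -292.0245056152344), (49.482418060302734, 101.44947052001953), 88.60812377929688) mean [ 0.5032 -0.292 ] yaw -4.03
both 310 ((503.86016845703125, -292.0086975097656), (49.482418060302734, 122.24691009521484), 88.60812377929688) mean [ 0.502 -0.292] yaw -3.07
```

Run:
```python
from h import *
for n,box in(('top',(340,155,390,265)),('side',(250,110,345,160))):
    z=np.load(f's0_{n}.npz'); p,d=z['p'],z['d']; f,cx,cy,R,t=K(n); u0,v0,u1,v1=box
    V,U=np.mgrid[v0:v1,u0:u1]; D=d[v0:v1,u0:u1]
    P=(np.stack([(U-cx)/f*D,(V-cy)/f*D,D],-1)-t)@R
    hsv=cv2.cvtColor(p[v0:v1,u0:u1],cv2.COLOR_RGB2HSV)
    wood=(hsv[...,1]>110)&(hsv[...,0]<=17)
    print(n,'wood z pct',np.percentile(P[...,2][wood],[5,25,50,75,95]).round(4))
    m=wood&(P[...,2]>.024); q=P[m][:,:2]; c=q.mean(0); w,E=np.linalg.eigh(np.cov(q.T)); a=E[:,1]*np.sign(E[0,1])
    r=cv2.minAreaRect((q*1000).astype(np.float32)); print('top face',m.sum(),c.round(4),np.degrees(np.arctan2(a[1],a[0])).round(2),r)
    m=(P[...,2]>.006)&(P[...,2]<.045)&(P[...,0]<.648); k,l,s,_=cv2.connectedComponentsWithStats(m.astype(np.uint8)); m=l==1+np.argmax(s[1:,4])
    q=P[m]; 
    for x in np.arange(.35,.66,.02):
        k=q[abs(q[:,0]-x)<.01]
        if len(k): print(x.round(3),len(k),'y',k[:,1].min().round(4),k[:,1].max().round(4),'mean',k[:,1].mean().round(4),'z',k[:,2].mean().round(3))
    print('x range',q[:,0].min(),q[:,0].max())
```

```text
top wood z pct [0.018  0.0265 0.0291 0.031  0.0337]
top face 270 [ 0.5033 -0.3038] -16.78 ((491.557373046875, -133.64923095703125), (97.17317962646484, 374.9762878417969), 3.9786746501922607)
0.37 29 y -0.3165 -0.2911 mean -0.3055 z 0.011
0.39 37 y -0.3162 -0.2898 mean -0.3062 z 0.011
0.41 39 y -0.3179 -0.2913 mean -0.3073 z 0.011
0.43 34 y -0.3183 -0.2925 mean -0.3066 z 0.011
0.45 52 y -0.3181 -0.293 mean -0.3035 z 0.023
0.47 76 y -0.3193 -0.2909 mean -0.3028 z 0.027
0.49 64 y -0.3195 -0.2922 mean -0.3031 z 0.027
0.51 67 y -0.3172 -0.2926 mean -0.3028 z 0.028
0.53 68 y -0.3171 -0.2932 mean -0.3034 z 0.028
0.55 57 y -0.3176 -0.2924 mean -0.304 z 0.026
0.57 29 y -0.3163 -0.2974 mean -0.3066 z 0.021
0.59 52 y -0.3292 -0.2873 mean -0.3072 z 0.018
0.61 30 y -0.3262 -0.2882 mean -0.3043 z 0.019
0.63 46 y -0.3305 -0.2887 mean -0.3082 z 0.018
0.65 3 y -0.2961 -0.2909 mean -0.2932 z 0.016
x range 0.3625751686535009 0.6426001902751689
side wood z pct [0.0056 0.015  0.025  0.0285 0.0305]
top face 148 [ 0.5056 -0.3048] 0.28 ((505.61297607421875, -305.8677978515625), (98.2879409790039, 29.94900894165039), 1.5888032913208008)
0.37 23 y -0.3196 -0.2912 mean -0.3078 z 0.01
0.39 23 y -0.3195 -0.2922 mean -0.3092 z 0.01
0.41 23 y -0.3225 -0.2888 mean -0.3072 z 0.01
0.43 25 y -0.3223 -0.2914 mean -0.3092 z 0.01
0.45 40 y -0.3169 -0.2925 mean -0.3023 z 0.019
0.47 53 y -0.3216 -0.2912 mean -0.3009 z 0.023
0.49 55 y -0.3194 -0.2913 mean -0.3006 z 0.023
0.51 52 y -0.3166 -0.2921 mean -0.3006 z 0.023
0.53 52 y -0.3201 -0.2901 mean -0.3013 z 0.023
0.55 41 y -0.3238 -0.2939 mean -0.3025 z 0.022
0.57 20 y -0.311 -0.2963 mean -0.3046 z 0.018
0.59 32 y -0.3284 -0.2888 mean -0.3068 z 0.016
0.61 26 y -0.3318 -0.2888 mean -0.3086 z 0.016
0.63 30 y -0.3309 -0.2883 mean -0.3092 z 0.016
0.65 2 y -0.2999 -0.297 mean -0.2984 z 0.014
x range 0.3633839237322825 0.6445572023891157
```

Call:
apply_moves(
  steps=[
    [[0, 0, 0], 0.123, 0.085],
    [[0, 0, 0], 0.123, 0.085],
    [[-0.03, 0, 0.012], 0, 0.085],
    [[-0.03, 0, 0.012], 0, 0.085],
    [[-0.03, 0, 0.012], 0, 0.085],
    [[-0.03, 0, 0.012], 0, 0.085],
    [[-0.03, 0, 0.012], 0, 0.085],
    [[-0.03, 0, 0.012], 0, 0.085],
    [[-0.03, 0, 0.012], 0, 0.085],
    [[-0.03, 0, 0.012], 0, 0.085],
    [[-0.015, 0.01, 0.031], 0, 0.085],
    [[-0.015, 0.01, 0.031], 0, 0.085],
    [[-0.015, 0.01, 0.031], 0, 0.085],
    [[-0.015, 0.01, 0.031], 0, 0.085],
    [[-0.015, 0.01, 0.031], 0, 0.085],
    [[-0.015, 0.01, 0.031], 0, 0.085],
    [[-0.015, 0.01, 0.031], 0, 0.085],
    [[-0.015, 0.01, 0.031], 0, 0.085],
    [[0, 0, 0], 0, 0.085],
    [[0, 0, 0], 0, 0.085],
  ],
)

```text
clock: 1.77
position: [0.503, -0.3041, 0.323]
eef_rot: [-0.496, 0.506, -0.503, 0.495]
force: [-1.1, 0.0, 0.2]
opening: 0.0853
```

```bash
cat >> h.py <<'E'
from scipy.spatial.transform import Rotation as Ro
def pose():
    s=sensors.get_state(); M=Ro.from_quat(s['eef_rot']).as_matrix()
    return s,M,np.degrees(np.arctan2(M[1,2],M[0,2]))
def todo(x,y,z,yaw):
    s,M,a=pose(); print('t',round(s['clock'],2),'pos',s['position'].round(4),'yaw',a.round(2),'F',s['force'].round(2),'op',round(s['opening'],4),'j',s['joint_pos'].round(2))
    a2=np.radians(yaw); d=np.array([x,y,z])-s['position']
    print('turn',np.radians(a-yaw).round(4),'then dx',(d[0]*np.sin(a2)-d[1]*np.cos(a2)).round(4),'dy',-d[2].round(4),'dz',(d[0]*np.cos(a2)+d[1]*np.sin(a2)).round(4))
E
python3 - <<'E'
from h import *
todo(.503,-.3056,.178,-1.2)
E
```

```text
t 1.77 pos [ 0.503  -0.3041  0.323 ] yaw -1.03 F [-1.13  0.03  0.18] op 0.0853 j [-0.72  0.18  1.86 -0.    1.1   0.87]
turn 0.0029 then dx 0.0015 dy 0.145 dz 0.0001
```

Call:
apply_moves(
  steps=[
    [[0.0015, 0.02, 0], 0.003, 0.085],
    [[0, 0.025, 0], 0, 0.085],
    [[0, 0.025, 0], 0, 0.085],
    [[0, 0.025, 0], 0, 0.085],
    [[0, 0.02, 0], 0, 0.085],
    [[0, 0.015, 0], 0, 0.085],
    [[0, 0.01, 0], 0, 0.085],
    [[0, 0.005, 0], 0, 0.085],
    [[0, 0, 0], 0, 0.085],
    [[0, 0, 0], 0, 0.06],
    [[0, 0, 0], 0, 0.045],
    [[0, 0, 0], 0, 0.035],
    [[0, 0, 0], 0, 0.02],
    [[0, 0, 0], 0, 0.01],
    [[0, 0, 0], 0, 0.01],
    [[0, 0, 0], 0, 0.01],
    [[0, 0, 0], 0, 0.01],
    [[0, 0, 0], 0, 0.01],
  ],
  newtons=70,
)

```text
clock: 3.27
position: [0.5025, -0.3074, 0.181]
eef_rot: [0.494, -0.505, 0.507, -0.494]
force: [-0.8, 0.2, 6.1]
opening: 0.0246
```

Run:
```python
from h import *
todo(.503,-.3056,.178,-1.2)
```

```text
t 3.27 pos [ 0.5025 -0.3074  0.181 ] yaw -1.38 F [-0.78  0.23  6.13] op 0.0246 j [-0.72  0.38  1.91 -0.    0.84  0.87]
turn -0.0032 then dx -0.0018 dy 0.003 dz 0.0004
```

Call:
apply_moves(
  steps=[
    [[0, -0.004, 0], 0, 0.01],
    [[0, -0.008, 0], 0, 0.01],
    [[0, -0.015, 0], 0, 0.01],
    [[0, -0.02, 0], 0, 0.01],
    [[0, -0.02, 0], 0, 0.01],
    [[0, -0.02, 0], 0, 0.01],
    [[0, -0.01, 0], 0, 0.01],
    [[0, 0, 0], 0, 0.01],
    [[0, 0, 0], 0, 0.01],
    [[0, 0, 0], 0, 0.01],
  ],
)

```text
clock: 4.1
position: [0.5014, -0.3063, 0.275]
eef_rot: [-0.494, 0.507, -0.505, 0.494]
force: [-0.3, -0.1, -2.8]
opening: 0.0251
```

Run:
```python
from h import *
for n in('top','side'):
    p,d=snapshot(n); np.savez('s1_'+n,p=p,d=d); save('c_'+n,p,1.5)
todo(.45,.17,.278,-9.15)
```

```text
t 4.2 pos [ 0.5015 -0.3064  0.2747] yaw -1.39 F [-0.51  0.24 -3.09] op 0.0247 j [-0.72  0.24  1.89  0.    1.02  0.87]
turn 0.1355 then dx -0.4621 dy -0.0033 dz -0.1266
```

View pics/c_top.png

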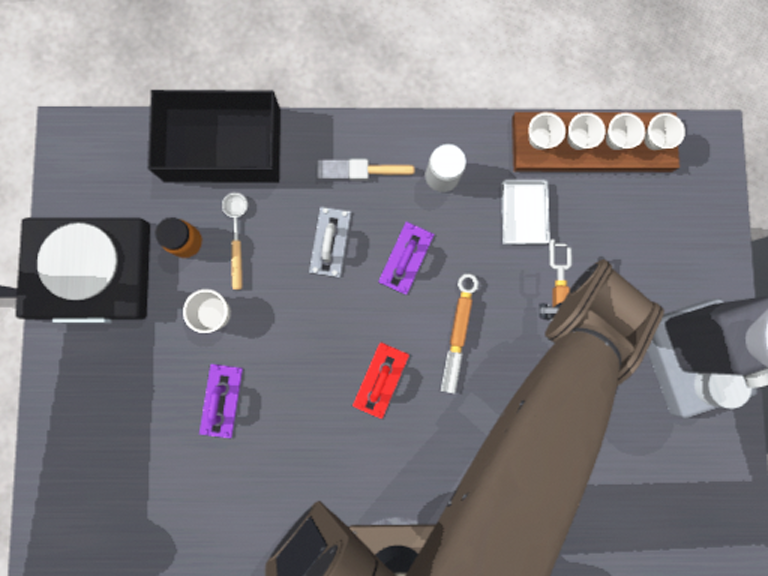

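View pics/c_side.png

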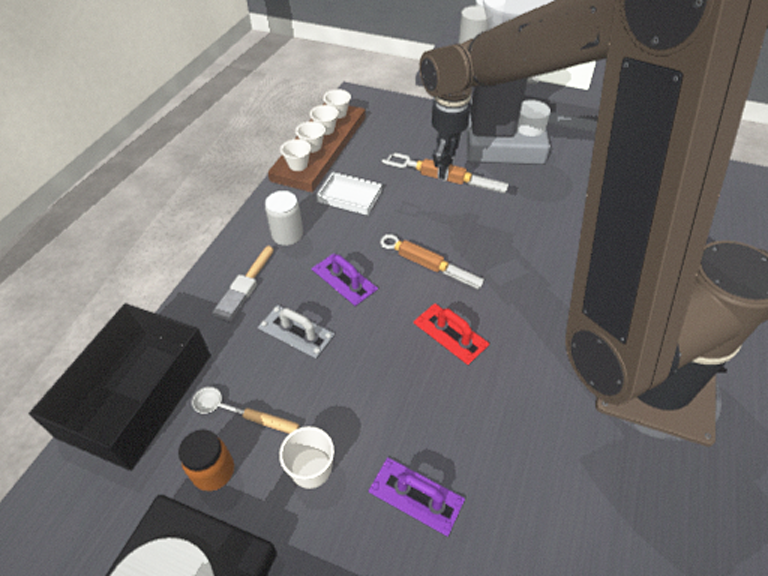

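Run:
```python
from h import *
c=np.array([.6592,.1350]);a=np.radians(-9.15);u=np.array([np.cos(a),np.sin(a)]);v=np.array([-u[1],u[0]]);o=c-.0355*u
print('origin',o)
cam=np.array([.276,.642])
for nm,(x,y) in dict(near=(505,378),far=(312,285)).items():
    w=ray('side',165+x/12-.5,195+y/12-.5,.006)[:2]; d=w-cam; w=w+.008*d/np.linalg.norm(d); print(nm,'along',((w-o)@u).round(4),'side',((w-o)@v).round(4))
# depth points above plate
for n,box in(('top',(195,130,245,200)),('side',(165,195,230,245))):
    z=np.load(f's1_{n}.npz'); d=z['d']; f,cx,cy,R,t=K(n); u0,v0,u1,v1=box
    V,U=np.mgrid[v0:v1,u0:u1]; D=d[v0:v1,u0:u1]
    P=((np.stack([(U-cx)/f*D,(V-cy)/f*D,D],-1)-t)@R).reshape(-1,3)
    for lo,hi in((.012,.03),(.03,.05),(.05,.07)):
        q=P[(P[:,2]>lo)&(P[:,2]<hi)]; s=(q[:,:2]-o)@u; r=(q[:,:2]-o)@v
        print(n,lo,len(q),'along',np.sort(s*1000).round(0)[::max(1,len(s)//14)],'side',(np.percentile(r,[5,50,95])*1000).round(1))
```

```text
origin [0.62415172 0.1406452 ]
near along 0.0036 side -0.0024
far along 0.0605 side -0.0007
top 0.012 26 along [-34. -31. -23. -14. -13. -12. -11. -11.  -9.  -7.  -1.  15.  24.  28.
  48.  49.  49.  52.  55.  58.  58.  65.  76.  88. 100. 101.] side [-27.6  -6.4  20.3]
top 0.03 15 along [-11. -10. -10.  -9.  -8.  -8.  -8.  -6.  -5.  -4.  -3.  53.  60.  62.
  62.] side [-6.1 -1.6  5.6]
top 0.05 121 along [-8. -1.  1.  5. 10. 14. 19. 22. 27. 31. 37. 40. 44. 50. 54. 61.] side [-6.2  0.5  8.1]
side 0.012 39 along [-11. -10.  -9.  -8.  -7.  -7.  -4.  -3.  -0.  50.  51.  51.  52.  53.
  53.  55.  56.  56.  58. 169.] side [-4.5  5.   7.8]
side 0.03 52 along [-11. -10.  -9.  -8.  -8.  -6.  -5.  -4.  -3.  -1.   2.  50.  51.  54.
  56.  58.  60.  65.] side [-3.7  4.8  8.1]
side 0.05 114 along [-6. -1.  3.  7. 12. 15. 19. 25. 28. 32. 36. 40. 46. 50. 57.] side [-5.2  2.4  7.4]
```

Call:
apply_moves(
  steps=[
    [[0, 0, 0], 0.068, 0.01],
    [[-0.01, 0, -0.0025], 0.0675, 0.01],
    [[-0.02, 0, -0.005], 0, 0.01],
    [[-0.0288, 0, -0.0072], 0, 0.01],
    [[-0.0288, 0, -0.0072], 0, 0.01],
    [[-0.0288, 0, -0.0072], 0, 0.01],
    [[-0.0288, 0, -0.0072], 0, 0.01],
    [[-0.0288, 0, -0.0072], 0, 0.01],
    [[-0.0288, 0, -0.0072], 0, 0.01],
    [[-0.0288, 0, -0.0072], 0, 0.01],
    [[-0.0288, 0, -0.0072], 0, 0.01],
    [[-0.0288, 0, -0.0072], 0, 0.01],
    [[-0.0288, 0, -0.0072], 0, 0.01],
    [[-0.0288, 0, -0.0072], 0, 0.01],
    [[-0.0288, 0, -0.0072], 0, 0.01],
    [[-0.0288, 0, -0.0072], 0, 0.01],
    [[-0.0288, 0, -0.0072], 0, 0.01],
    [[-0.02, 0, -0.005], 0, 0.01],
    [[-0.01, 0, -0.0025], 0, 0.01],
    [[0, 0, 0], 0, 0.01],
  ],
)

```text
clock: 5.87
position: [0.4601, 0.1702, 0.2759]
eef_rot: [-0.46, 0.538, -0.537, 0.459]
force: [-0.1, 0.4, -2.1]
opening: 0.0244
```

Run:
```python
from h import *
todo(.4613,.1669,.2747,-9.15)
for n in('top','side'):
    p,d=snapshot(n); np.savez('s2_'+n,p=p,d=d); save('d_'+n,p,1.5)
```

```text
t 5.87 pos [0.4601 0.1702 0.2759] yaw -8.99 F [-0.09  0.45 -2.11] op 0.0244 j [0.15 0.03 2.12 0.   0.99 1.87]
turn 0.0029 then dx 0.003 dy 0.0012 dz 0.0017
```

View pics/d_top.png

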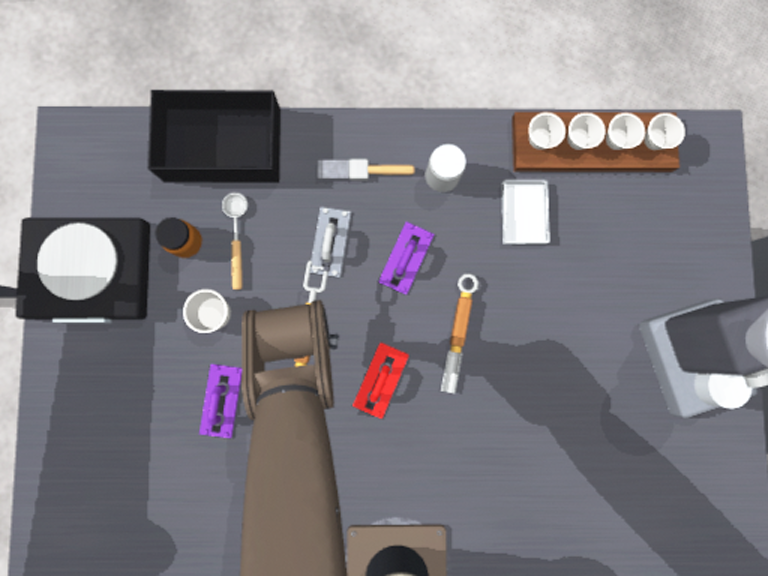

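View pics/d_side.png

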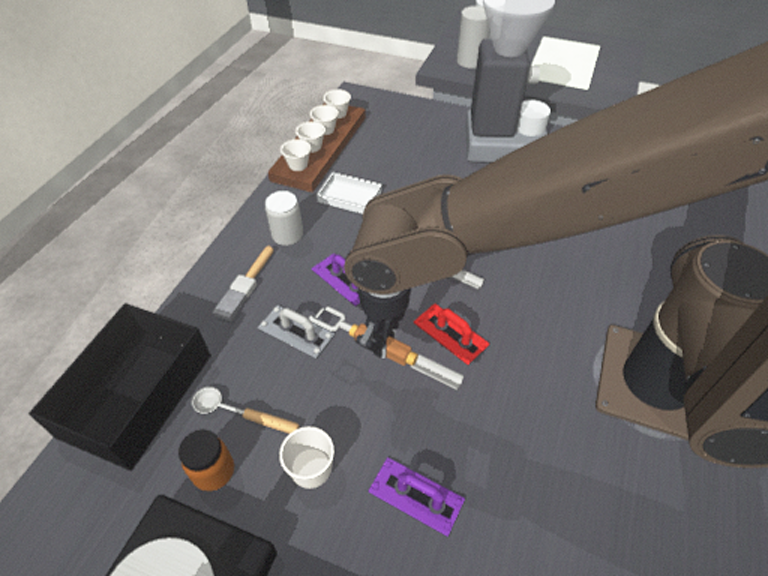

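Call:
apply_moves(
  steps=[
    [[0.003, 0.01, 0], 0.003, 0.01],
    [[0, 0.02, 0], 0, 0.01],
    [[0, 0.02, 0], 0, 0.01],
    [[0, 0.015, 0], 0, 0.01],
    [[0, 0.01, 0], 0, 0.01],
    [[0, 0, 0], 0, 0.01],
    [[0, 0, 0], 0, 0.01],
  ],
)

```text
clock: 6.55
position: [0.4602, 0.165, 0.2011]
eef_rot: [-0.458, 0.54, -0.539, 0.457]
force: [-0.4, 0.5, -1.8]
opening: 0.0247
```

```bash
cat > hook.py <<'E'
from h import *
import sys
tag=sys.argv[1]
o=np.array([.62415,.14065]);a=np.radians(-9.15);u=np.array([np.cos(a),np.sin(a)]);v=np.array([-u[1],u[0]])
s,M,yw=pose(); t=s['position']; print('TCP along',((t[:2]-o)@u*1000).round(1),'side',((t[:2]-o)@v*1000).round(1),'z',t[2].round(4),'yaw',yw.round(2),'F',s['force'].round(2),'clk',s['clock'])
for n in('top','side'):
    p,d=snapshot(n); np.savez(f's{tag}_{n}',p=p,d=d); f,cx,cy,R,tt=K(n)
    V,U=np.mgrid[0:384,0:512]
    P=((np.stack([(U-cx)/f*d,(V-cy)/f*d,d],-1)-tt)@R)
    A=((P[...,:2]-o)@u)*1000; S=((P[...,:2]-o)@v)*1000; Z=P[...,2]*1000
    al=(t[:2]-o)@u*1000
    for nm,lo,hi in(('trough',-143,-68),('hook',90,132)):
        m=(A>al+lo)&(A<al+hi)&(abs(S)<45)&(Z>8)&(Z<110)&(d>0)
        if hi>100: m&=A<-14
        if m.sum()<5: print(n,nm,'few'); continue
        print(n,nm,m.sum(),'along',np.percentile(A[m],[2,98]).round(0),'side',np.percentile(S[m],[2,10,50,90,98]).round(1),'z',np.percentile(Z[m],[10,50,90]).round(1))
    c=proj(n,[*(o-0.02*u),.02]).astype(int); x,y=max(0,c[0]-50),max(0,c[1]-40)
    save(f'{tag}_{n}',p[y:y+80,x:x+100],7)
E
python3 hook.py e
```

```text
TCP along -165.7 side -2.1 z 0.2011 yaw -9.4 F [-0.38  0.46 -1.84] clk 6.55
top trough few
top hook 98 along [-75. -34.] side [-20.9 -19.2  -1.3  18.2  19.6] z [35.2 38.5 42. ]
side trough 270 along [-303. -235.] side [-13.7 -11.7  -4.4  11.3  13.3] z [23.2 27.5 34.2]
side hook 98 along [-75. -34.] side [-21.  -17.6  -5.5  18.6  18.9] z [35.3 38.2 40.6]
```

View pics/e_top.png

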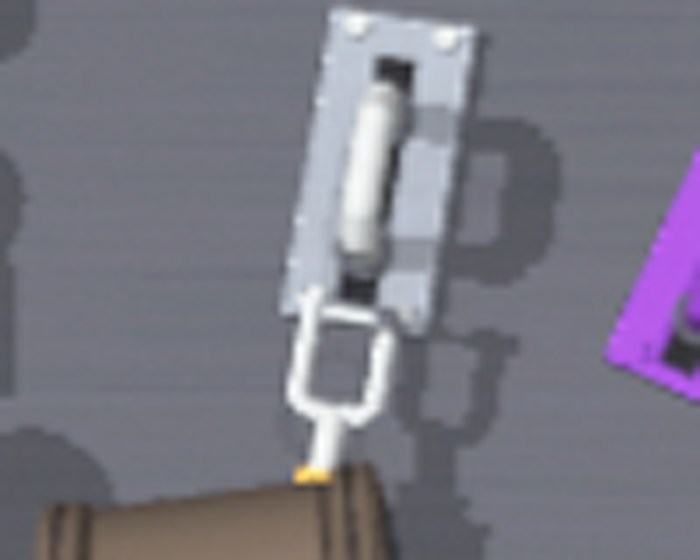

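View pics/e_side.png

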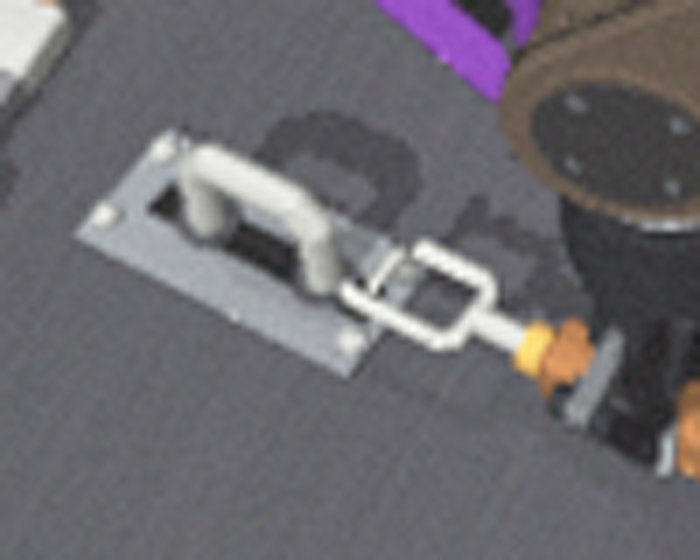

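Call:
apply_moves(
  steps=[
    [[0, 0.008, 0], 0, 0.01],
    [[0, 0.0065, 0], 0, 0.01],
    [[0, 0, 0.004], -0.003, 0.01],
    [[0, 0, 0.005], 0, 0.01],
    [[0, 0, 0.005], 0, 0.01],
    [[0, 0, 0.003], 0, 0.01],
    [[0, 0, 0], 0, 0.01],
    [[0, 0, 0], 0, 0.01],
  ],
)

```text
clock: 7.32
position: [0.4774, 0.163, 0.1874]
eef_rot: [0.458, -0.538, 0.538, -0.459]
force: [-0.7, 0.5, -3.1]
opening: 0.0245
```

```bash
python3 hook.py f
```

```text
TCP along -148.5 side -1.2 z 0.1874 yaw -9.16 F [-0.66  0.53 -3.09] clk 7.3167
top trough few
top hook 128 along [-58. -17.] side [-28.6 -19.3   0.5  20.1  29.5] z [ 9.1 23.2 27. ]
side trough 254 along [-287. -218.] side [-13.4 -11.4  -4.5  11.9  13.2] z [ 9.3 12.6 19.9]
side hook 105 along [-58. -17.] side [-20.2 -18.1   1.6  19.2  20.9] z [19.2 22.9 25.3]
```

View pics/f_top.png

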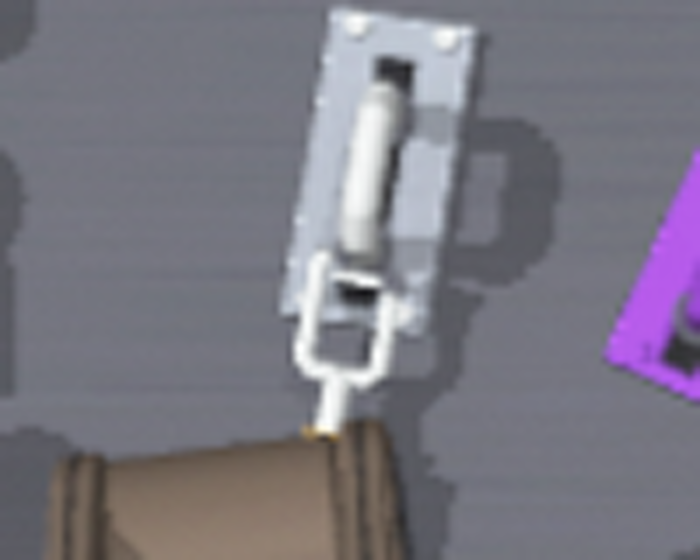

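View pics/f_side.png

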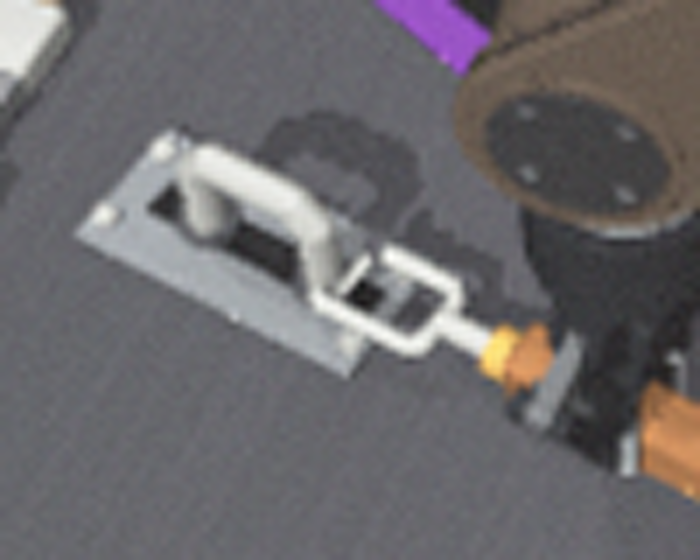

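Call:
apply_moves(
  steps=[
    [[0, 0, 0.001], 0, 0.01],
    [[0, 0, 0.001], 0, 0.01],
    [[0, 0, 0.001], 0, 0.01],
    [[0, 0, 0.001], 0, 0.01],
    [[0, 0, 0.001], 0, 0.01],
    [[0, 0, 0.001], 0, 0.01],
    [[0, 0, 0.001], 0, 0.01],
    [[0, 0, 0.001], 0, 0.01],
    [[0, 0, 0.001], 0, 0.01],
    [[0, 0, 0.001], 0, 0.01],
    [[0, 0, 0], 0, 0.01],
    [[0, 0, 0], 0, 0.01],
  ],
)

```text
clock: 8.42
position: [0.4867, 0.1615, 0.1871]
eef_rot: [-0.459, 0.538, -0.538, 0.458]
force: [-3.3, 0.2, -2.4]
opening: 0.0249
```

```bash
python3 hook.py g | head -1
```

```text
TCP along -139.0 side -1.3 z 0.1871 yaw -9.15 F [-3.28  0.23 -2.4 ] clk 8.4167
```

View pics/g_side.png

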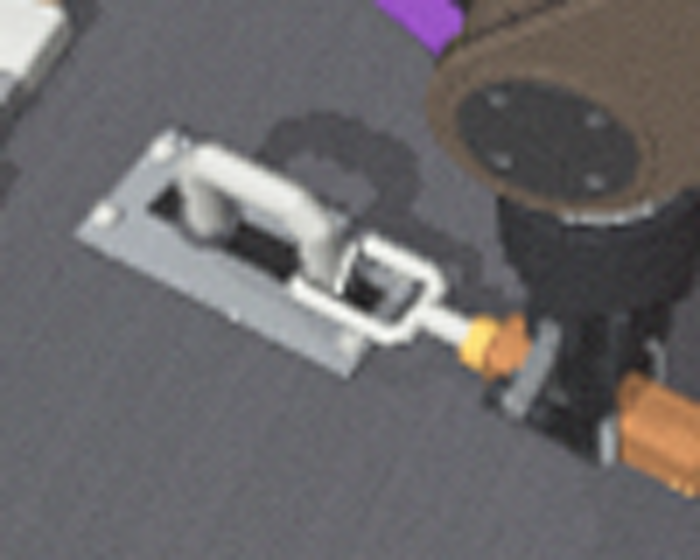

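Call:
apply_moves(
  steps=[
    [[0, 0, 0.001], 0, 0.01],
    [[0, 0, 0.001], 0, 0.01],
    [[0, 0, 0.001], 0, 0.01],
    [[0, 0, 0.001], 0, 0.01],
    [[0, 0, 0.001], 0, 0.01],
    [[0, 0, 0.001], 0, 0.01],
    [[0, 0, 0.001], 0, 0.01],
    [[0, 0, 0.001], 0, 0.01],
    [[0, 0, 0.001], 0, 0.01],
    [[0, 0, 0.001], 0, 0.01],
    [[0, 0, 0], 0, 0.01],
  ],
)

```text
clock: 9.43
position: [0.4969, 0.1597, 0.1872]
eef_rot: [0.458, -0.538, 0.538, -0.458]
force: [-4.1, -2.2, -2.6]
opening: 0.0248
```

```bash
python3 hook.py h | head -1
```

```text
TCP along -128.7 side -1.4 z 0.1872 yaw -9.18 F [-4.14 -2.24 -2.62] clk 9.4333
```

View pics/h_side.png

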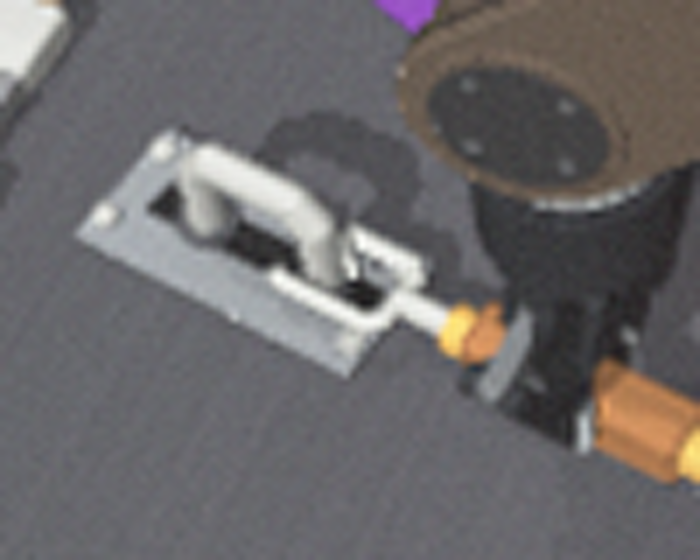

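Call:
apply_moves(
  steps=[
    [[0, 0, 0.001], 0, 0.01],
    [[0, 0, 0.001], 0, 0.01],
    [[0, 0, 0.001], 0, 0.01],
    [[0, 0, 0.001], 0, 0.01],
    [[0, 0, 0.001], 0, 0.01],
    [[0, 0, 0.001], 0, 0.01],
    [[0, 0, 0.001], 0, 0.01],
    [[0, 0, 0.001], 0, 0.01],
    [[0, 0, 0.001], 0, 0.01],
    [[0, 0, 0.001], 0, 0.01],
    [[0, 0, 0], 0, 0.01],
  ],
)

```text
clock: 10.45
position: [0.5071, 0.1582, 0.1875]
eef_rot: [0.458, -0.538, 0.539, -0.459]
force: [-2.4, -2.1, -3.5]
opening: 0.0246
```

```bash
python3 hook.py i | head -1
```

```text
TCP along -118.3 side -1.3 z 0.1875 yaw -9.16 F [-2.37 -2.06 -3.54] clk 10.45
```

Call:
apply_moves(
  steps=[
    [[0, 0, 0.001], 0, 0.01],
    [[0, 0, 0.001], 0, 0.01],
    [[0, 0, 0.001], 0, 0.01],
    [[0, 0, 0.001], 0, 0.01],
    [[0, 0, 0.001], 0, 0.01],
    [[0, 0, 0.001], 0, 0.01],
    [[0, 0, 0.001], 0, 0.01],
    [[0, 0, 0.001], 0, 0.01],
    [[0, 0, 0.001], 0, 0.01],
    [[0, 0, 0.001], 0, 0.01],
    [[0, 0, 0], 0, 0.01],
  ],
)

```text
clock: 11.47
position: [0.5172, 0.1566, 0.1876]
eef_rot: [0.458, -0.538, 0.539, -0.459]
force: [1.1, -2.5, -2.2]
opening: 0.0248
```

```bash
python3 hook.py j | head -1
```

```text
TCP along -108.1 side -1.3 z 0.1876 yaw -9.16 F [ 1.12 -2.49 -2.22] clk 11.4667
```

View pics/j_side.png

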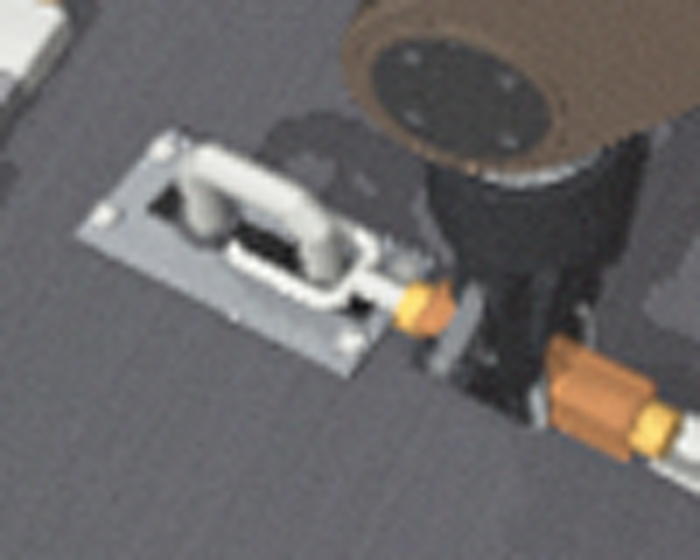

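View pics/j_top.png

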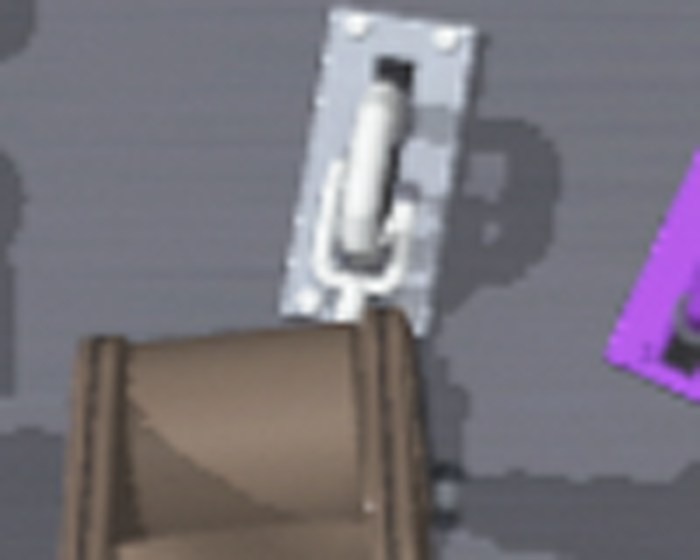

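Call:
apply_moves(
  steps=[
    [[0.0006, 0, 0.001], 0, 0.01],
    [[0.0006, 0, 0.001], 0, 0.01],
    [[0.0006, 0, 0.001], 0, 0.01],
    [[0.0006, 0, 0.001], 0, 0.01],
    [[0, 0, 0], 0, 0.01],
  ],
)

```text
clock: 11.98
position: [0.5204, 0.1539, 0.1875]
eef_rot: [0.458, -0.538, 0.538, -0.459]
force: [0.6, 1.0, -2.0]
opening: 0.0248
```

```bash
python3 hook.py k | head -1
```

```text
TCP along -104.6 side -3.4 z 0.1875 yaw -9.11 F [ 0.55  1.05 -1.99] clk 11.9833
```

View pics/k_top.png

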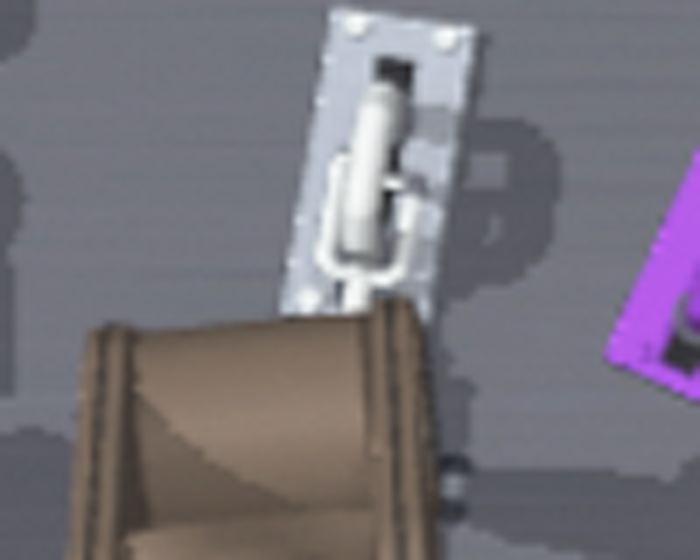

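Call:
apply_moves(
  steps=[
    [[-0.0005, 0, -0.001], 0, 0.01],
    [[-0.0005, 0, -0.001], 0, 0.01],
    [[-0.0005, 0, -0.001], 0, 0.01],
    [[0, 0, -0.001], 0, 0.01],
    [[0, 0, -0.001], 0, 0.01],
    [[0, 0, -0.001], 0, 0.01],
    [[0, 0, -0.001], 0, 0.01],
    [[0, 0, -0.001], 0, 0.01],
    [[0, 0, -0.001], 0, 0.01],
    [[0, 0, -0.001], 0, 0.01],
    [[0, 0, -0.001], 0, 0.01],
    [[0, 0, -0.001], 0, 0.01],
    [[0, 0, -0.001], 0, 0.01],
    [[0, 0, -0.001], 0, 0.01],
    [[0, 0, 0], 0, 0.01],
  ],
)

```text
clock: 13.33
position: [0.5062, 0.1575, 0.1872]
eef_rot: [-0.459, 0.538, -0.538, 0.458]
force: [-0.2, -0.2, -2.6]
opening: 0.025
```

```bash
python3 hook.py l | head -1
```

```text
TCP along -119.1 side -2.1 z 0.1872 yaw -9.15 F [-0.22 -0.17 -2.59] clk 13.3333
```

View pics/l_top.png

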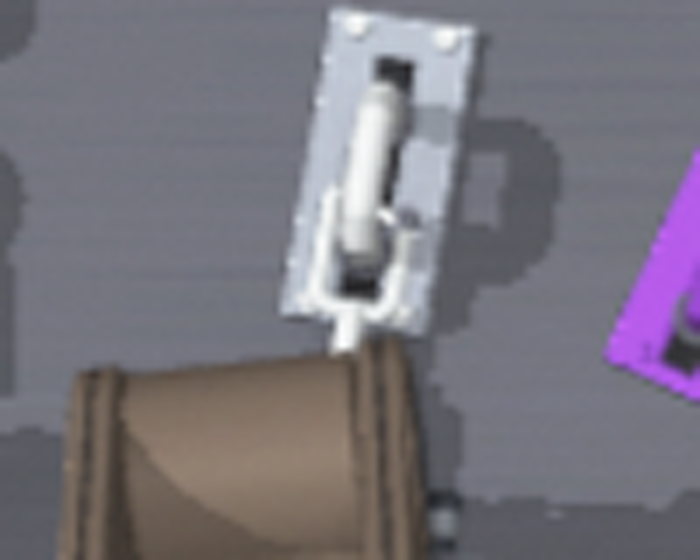

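View pics/l_side.png

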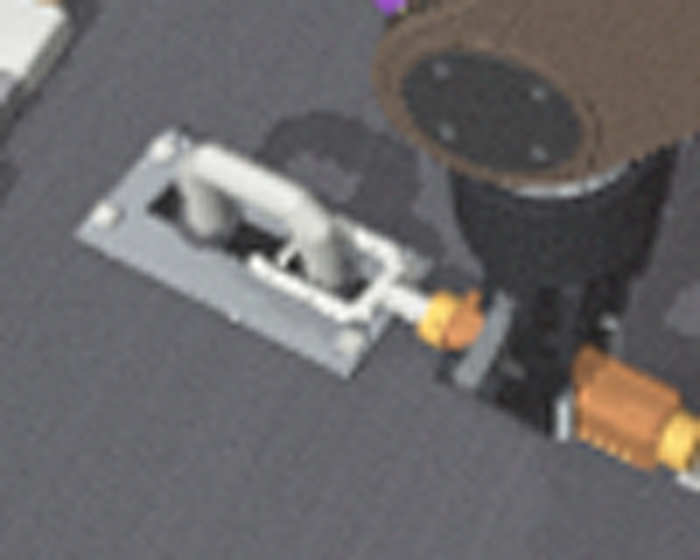

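Side view: the gate is visible beyond the upright (crop ~(285,262)), shut behind it. Now tug in small steps.

Call:
apply_moves(
  steps=[
    [[0, 0, -0.0005], 0, 0.01],
    [[0, 0, -0.0005], 0, 0.01],
    [[0, 0, -0.0005], 0, 0.01],
    [[0, 0, -0.0005], 0, 0.01],
    [[0, 0, 0], 0, 0.01],
  ],
)

```text
clock: 13.85
position: [0.5043, 0.1578, 0.1872]
eef_rot: [-0.459, 0.538, -0.538, 0.458]
force: [0.6, -0.5, -2.6]
opening: 0.0247
```

```bash
python3 -c "
from h import *
todo(0,0,0,-9.15)"
```

```text
t 13.85 pos [0.5043 0.1578 0.1872] yaw -9.15 F [ 0.59 -0.49 -2.59] op 0.0247 j [0.11 0.26 2.06 0.   0.82 1.84]
turn -0.0 then dx 0.2359 dy 0.1872 dz -0.4728
```

Call:
apply_moves(
  steps=[
    [[0, 0, -0.0005], 0, 0.01],
    [[0, 0, -0.0005], 0, 0.01],
    [[0, 0, 0], 0, 0.01],
  ],
)

```text
clock: 14.1
position: [0.5034, 0.1579, 0.1872]
eef_rot: [-0.459, 0.538, -0.538, 0.459]
force: [-0.2, 0.6, -2.5]
opening: 0.0246
```

Call:
apply_moves(
  steps=[
    [[0, 0, -0.0005], 0, 0.01],
    [[0, 0, -0.0005], 0, 0.01],
    [[0, 0, 0], 0, 0.01],
  ],
)

```text
clock: 14.35
position: [0.5024, 0.1581, 0.1872]
eef_rot: [0.458, -0.538, 0.538, -0.459]
force: [0.4, 0.1, -2.2]
opening: 0.0247
```

Call:
apply_moves(
  steps=[
    [[0, 0, -0.0005], 0, 0.01],
    [[0, 0, -0.0005], 0, 0.01],
    [[0, 0, 0], 0, 0.01],
  ],
)

```text
clock: 14.6
position: [0.5019, 0.1582, 0.1875]
eef_rot: [0.458, -0.538, 0.539, -0.459]
force: [2.6, -0.4, -4.4]
opening: 0.0246
```

```bash
python3 hook.py m | head -1
```

```text
TCP along -123.5 side -2.2 z 0.1875 yaw -9.15 F [ 2.56 -0.44 -4.36] clk 14.6
```

View pics/m_side.png

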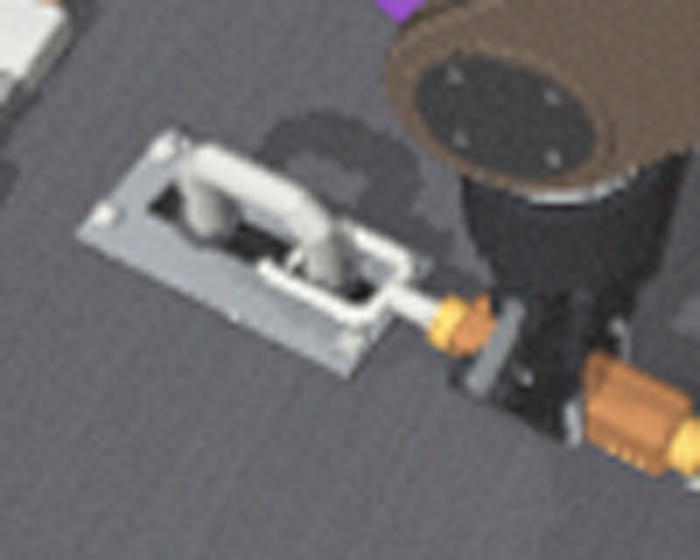

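Contact on the gate from inside (+2.6 N). Increase in half-millimetre steps.

Call:
apply_moves(
  steps=[
    [[0, 0, -0.0005], 0, 0.01],
    [[0, 0, 0], 0, 0.01],
    [[0, 0, 0], 0, 0.01],
  ],
)

```text
clock: 14.95
position: [0.5016, 0.1582, 0.1876]
eef_rot: [0.458, -0.538, 0.539, -0.459]
force: [6.4, -1.0, -3.9]
opening: 0.0246
```

Call:
apply_moves(
  steps=[
    [[0, 0, 0], 0, 0.01],
    [[0, 0, 0], 0, 0.01],
    [[0, 0, 0], 0, 0.01],
    [[0, 0, 0], 0, 0.01],
  ],
)

```text
clock: 15.28
position: [0.5016, 0.1582, 0.1876]
eef_rot: [0.458, -0.538, 0.539, -0.459]
force: [5.5, -0.9, -5.2]
opening: 0.0249
```

Call:
apply_moves(
  steps=[
    [[0, 0, 0], 0, 0.01],
    [[0, 0, 0], 0, 0.01],
    [[0, 0, 0], 0, 0.01],
    [[0, 0, 0], 0, 0.01],
    [[0, 0, 0], 0, 0.01],
    [[0, 0, 0], 0, 0.01],
  ],
)

```text
clock: 15.78
position: [0.5016, 0.1582, 0.1876]
eef_rot: [0.458, -0.538, 0.539, -0.459]
force: [4.7, -1.3, -4.9]
opening: 0.0247
```

Call:
apply_moves(
  steps=[
    [[0, 0, 0], 0, 0.01],
    [[0, 0, 0], 0, 0.01],
    [[0, 0, 0], 0, 0.01],
    [[0, 0, 0], 0, 0.01],
  ],
)

```text
clock: 16.12
position: [0.5016, 0.1582, 0.1876]
eef_rot: [0.458, -0.538, 0.539, -0.459]
force: [5.3, -1.0, -5.2]
opening: 0.0246
```

Call:
apply_moves(
  steps=[
    [[0, 0, -0.0002], 0, 0.01],
    [[0, 0, 0], 0, 0.01],
    [[0, 0, 0], 0, 0.01],
    [[0, 0, 0], 0, 0.01],
    [[0, 0, 0], 0, 0.01],
    [[0, 0, 0], 0, 0.01],
  ],
)

```text
clock: 16.62
position: [0.5015, 0.1582, 0.1876]
eef_rot: [0.458, -0.538, 0.539, -0.459]
force: [5.0, -0.7, -3.6]
opening: 0.0243
```

Call:
apply_moves(
  steps=[
    [[0, 0, 0], 0, 0.01],
    [[0, 0, 0], 0, 0.01],
    [[0, 0, 0], 0, 0.01],
    [[0, 0, 0], 0, 0.01],
    [[0, 0, 0], 0, 0.01],
    [[0, 0, 0], 0, 0.01],
    [[0, 0, 0], 0, 0.01],
    [[0, 0, 0], 0, 0.01],
  ],
)

```text
clock: 17.28
position: [0.5015, 0.1582, 0.1877]
eef_rot: [0.458, -0.538, 0.539, -0.459]
force: [4.3, -0.7, -5.1]
opening: 0.0246
```

Call:
apply_moves(
  steps=[
    [[0, 0, -0.0005], 0, 0.01],
    [[0, 0, 0], 0, 0.01],
    [[0, 0, 0], 0, 0.01],
  ],
  newtons=90,
)

```text
clock: 17.53
position: [0.5012, 0.1582, 0.1878]
eef_rot: [0.457, -0.537, 0.539, -0.459]
force: [6.9, -1.6, -6.2]
opening: 0.0244
```

Call:
apply_moves(
  steps=[
    [[0, 0, 0], 0, 0.01],
    [[0, 0, 0], 0, 0.01],
    [[0, 0, 0], 0, 0.01],
  ],
)

```text
clock: 17.78
position: [0.5013, 0.1583, 0.1878]
eef_rot: [0.457, -0.537, 0.539, -0.46]
force: [6.4, -1.7, -5.3]
opening: 0.024
```

Call:
apply_moves(
  steps=[
    [[0, 0, 0], 0, 0.01],
    [[0, 0, 0], 0, 0.01],
    [[0, 0, 0], 0, 0.01],
  ],
)

```text
clock: 18.03
position: [0.5012, 0.1583, 0.1877]
eef_rot: [0.457, -0.537, 0.539, -0.459]
force: [7.1, -0.7, -5.5]
opening: 0.0242
```

Call:
apply_moves(
  steps=[
    [[0, 0, 0], 0, 0.01],
    [[0, 0, 0], 0, 0.01],
    [[0, 0, 0], 0, 0.01],
  ],
)

```text
clock: 18.28
position: [0.5013, 0.1583, 0.1878]
eef_rot: [0.457, -0.537, 0.539, -0.459]
force: [6.3, -0.6, -5.2]
opening: 0.0241
```

Call:
apply_moves(
  steps=[
    [[0, 0, 0.001], 0, 0.01],
    [[0, 0, 0.001], 0, 0.01],
    [[0, 0, 0.001], 0, 0.01],
    [[0, 0, 0.001], 0, 0.01],
    [[0, 0, 0.001], 0, 0.01],
    [[0, 0, 0.001], 0, 0.01],
    [[0, 0, 0.001], 0, 0.01],
    [[0, 0, 0.001], 0, 0.01],
    [[0, 0.001, 0], 0, 0.01],
    [[0, 0.001, 0], 0, 0.01],
    [[0, 0.001, 0], 0, 0.01],
    [[0, 0.001, 0], 0, 0.01],
    [[0, 0, 0], 0, 0.01],
  ],
)

```text
clock: 19.37
position: [0.508, 0.1571, 0.1829]
eef_rot: [-0.459, 0.538, -0.538, 0.458]
force: [0.1, -0.0, -2.6]
opening: 0.0241
```

```bash
python3 hook.py n
```

```text
TCP along -117.3 side -2.2 z 0.1829 yaw -9.15 F [ 0.09 -0.02 -2.64] clk 19.3667
top trough few
top hook 45 along [-27. -15.] side [-22.  -19.4   3.2  19.9  27.1] z [ 9.1 16.5 23.1]
side trough 133 along [-255. -187.] side [-15.2 -13.6 -10.   11.6  12. ] z [ 8.5 12.8 16.1]
side hook 32 along [-27. -15.] side [-20.4 -17.3  13.5  18.6  21.9] z [10.9 18.  20.5]
```

View pics/n_side.png

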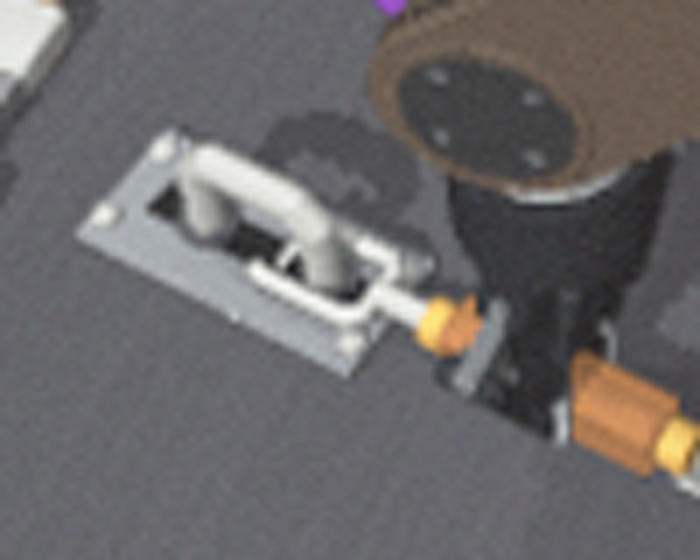

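Still clipped, nearly on the bench. Lower until the bench takes the weight.

Call:
apply_moves(
  steps=[
    [[0, 0.0005, 0], 0, 0.01],
    [[0, 0.0005, 0], 0, 0.01],
    [[0, 0.0005, 0], 0, 0.01],
    [[0, 0.0005, 0], 0, 0.01],
    [[0, 0, 0], 0, 0.01],
  ],
)

```text
clock: 19.88
position: [0.5082, 0.1572, 0.1812]
eef_rot: [-0.459, 0.538, -0.538, 0.459]
force: [-0.0, -0.4, -2.2]
opening: 0.0241
```

```bash
python3 hook.py o
```

```text
TCP along -117.1 side -2.1 z 0.1812 yaw -9.15 F [-0.04 -0.45 -2.16] clk 19.8833
top trough few
top hook 45 along [-27. -15.] side [-22.7 -18.5   6.2  22.1  28.2] z [ 8.5 15.9 19.8]
side trough 87 along [-256. -187.] side [-14.5 -13.6 -11.   12.2  12.9] z [ 8.8 12.1 14.7]
side hook 36 along [-27. -14.] side [-21.  -18.4  11.2  20.   24.2] z [ 9.6 16.2 18.2]
```

Call:
apply_moves(
  steps=[
    [[0, 0.0005, 0], 0, 0.01],
    [[0, 0.0005, 0], 0, 0.01],
    [[0, 0, 0], 0, 0.01],
  ],
)

```text
clock: 20.23
position: [0.5084, 0.1572, 0.1811]
eef_rot: [-0.459, 0.538, -0.538, 0.458]
force: [-3.3, -0.8, 3.5]
opening: 0.0241
```

Call:
apply_moves(
  steps=[
    [[0, 0.0005, 0], 0, 0.01],
    [[0, 0, 0], 0, 0.01],
  ],
)

```text
clock: 20.4
position: [0.5084, 0.1572, 0.181]
eef_rot: [-0.459, 0.538, -0.538, 0.458]
force: [-5.5, -1.0, 9.0]
opening: 0.0241
```

Call:
apply_moves(
  steps=[
    [[0, -0.0005, 0], 0, 0.01],
    [[0, 0, 0], 0, 0.026],
    [[0, 0, 0], 0, 0.03],
    [[0, 0, 0], 0, 0.035],
    [[0, 0, 0], 0, 0.045],
    [[0, 0, 0], 0, 0.06],
    [[0, 0, 0], 0, 0.07],
    [[0, 0, 0], 0, 0.07],
    [[0, 0, 0], 0, 0.07],
    [[0, 0, 0], 0, 0.07],
  ],
)

```text
clock: 21.23
position: [0.5082, 0.1571, 0.1802]
eef_rot: [0.459, -0.538, 0.538, -0.459]
force: [-0.3, 0.1, -0.2]
opening: 0.0698
```

```bash
python3 hook.py q; python3 -c "
from h import *
p,d=snapshot('side');save('q_full',p,1.5);print(sensors.get_state()['opening'])"
```

```text
TCP along -117.1 side -2.2 z 0.1802 yaw -9.15 F [-0.34  0.13 -0.19] clk 21.2333
top trough few
top hook 45 along [-27. -15.] side [-26.3 -20.3   3.   19.7  23.6] z [ 8.8 16.  21.3]
side trough 91 along [-256. -187.] side [-15.  -13.7 -10.9  12.1  12.9] z [ 9.  11.8 14.8]
side hook 35 along [-26. -14.] side [-19.3 -17.6   7.7  18.9  21.7] z [ 9.9 17.4 18.9]
0.07058944061454024
```

View pics/q_full.png

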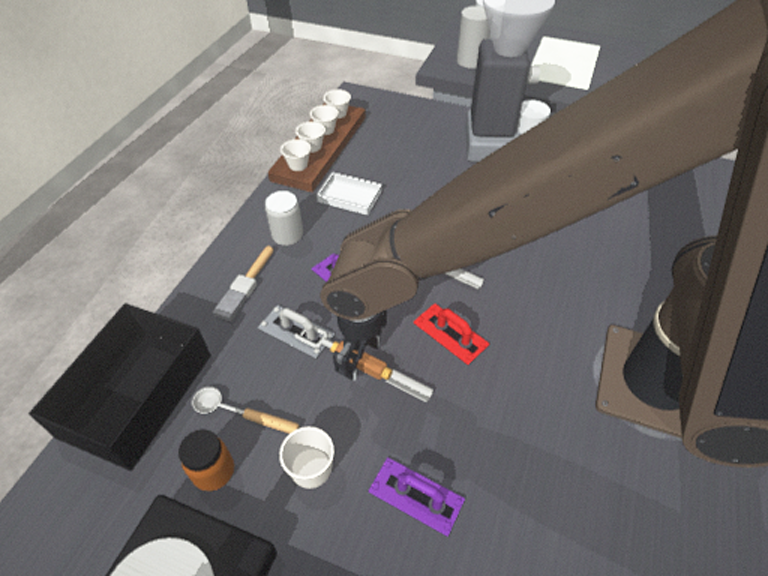

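Released, nothing dragged. Rise straight up, then move back to see the whole trier.

Call:
apply_moves(
  steps=[
    [[0, -0.005, 0], 0, 0.07],
    [[0, -0.01, 0], 0, 0.07],
    [[0, -0.02, 0], 0, 0.07],
    [[0, -0.025, 0], 0, 0.07],
    [[0, -0.025, 0], 0, 0.07],
    [[0, -0.025, 0], 0, 0.07],
    [[0, -0.025, 0], 0, 0.07],
    [[0.02, -0.02, 0], 0, 0.07],
    [[0.03, -0.01, 0], 0, 0.07],
    [[0.03, 0, 0], 0, 0.07],
    [[0.03, 0, 0], 0, 0.07],
    [[0.03, 0, 0], 0, 0.07],
    [[0.03, 0, 0], 0, 0.07],
    [[0.03, 0, 0], 0, 0.07],
    [[0.02, 0, 0], 0, 0.07],
    [[0, 0, 0], 0, 0.07],
    [[0, 0, 0], 0, 0.07],
    [[0, 0, 0], 0, 0.07],
  ],
)

```text
clock: 22.88
position: [0.4732, -0.0597, 0.3458]
eef_rot: [0.458, -0.538, 0.538, -0.459]
force: [1.0, -0.1, 0.4]
opening: 0.0701
```

```bash
python3 hook.py r
python3 - <<'E'
from h import *
p,d=snapshot('top');save('r_full',p,1.5)
f,cx,cy,R,t=K('top'); V,U=np.mgrid[0:384,0:512]; P=((np.stack([(U-cx)/f*d,(V-cy)/f*d,d],-1)-t)@R)
o=np.array([.62415,.14065]);a=np.radians(-9.15);u=np.array([np.cos(a),np.sin(a)]);v=np.array([-u[1],u[0]])
A=((P[...,:2]-o)@u)*1000; S=((P[...,:2]-o)@v)*1000
hsv=cv2.cvtColor(p,cv2.COLOR_RGB2HSV); w=(hsv[...,1]>110)&(hsv[...,0]<=17)&(abs(S)<30)&(A<-40)&(A>-200)
print('wood z',np.percentile(P[...,2][w],[50,90]).round(4),'along',np.percentile(A[w],[2,98]).round(0))
for lo,hi in((-255,-185),(-165,-70)):
    m=(A>lo)&(A<hi)&(abs(S)<25)&(P[...,2]>.006); print(lo,m.sum(),np.percentile(S[m],[3,97]).round(1),np.percentile(P[...,2][m],[10,50,90]).round(4))
E
```

```text
TCP along -117.2 side -221.8 z 0.3458 yaw -9.16 F [ 0.95 -0.09  0.37] clk 22.8833
top trough 105 along [-255. -186.] side [-12.4 -11.5   7.7  13.6  14.7] z [ 9.1 12.8 16.2]
top hook 43 along [-27. -14.] side [-20.7 -16.9   7.1  22.6  30.1] z [ 9.4 17.  21.2]
side trough 93 along [-256. -187.] side [-14.2 -13.2 -10.8  11.9  13.4] z [ 8.8 11.8 14.7]
side hook 35 along [-27. -14.] side [-22.2 -17.9   5.1  17.9  19.8] z [13.5 16.5 19.3]
wood z [0.0301 0.0331] along [-161.  -67.]
-255 140 [-12.1  14.4] [0.0063 0.0101 0.0154]
-165 291 [-12.2  12.8] [0.0263 0.03   0.0331]
```

View pics/r_full.png

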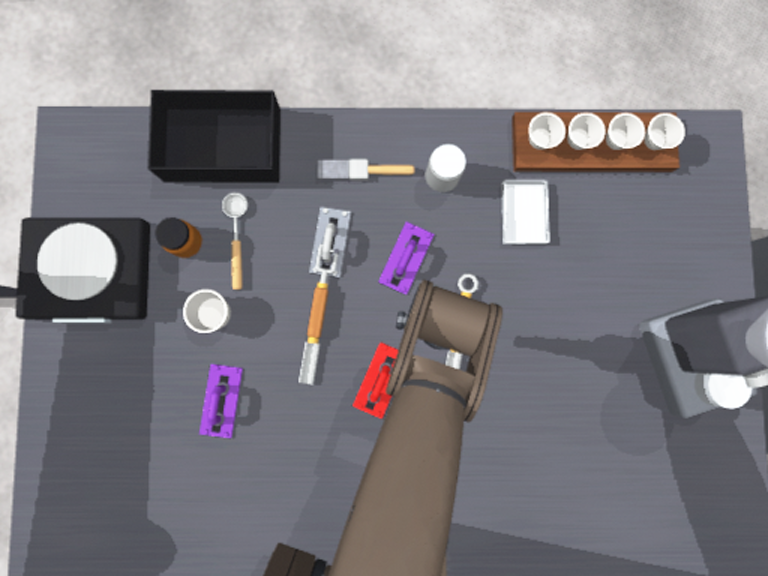

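View pics/r_side.png

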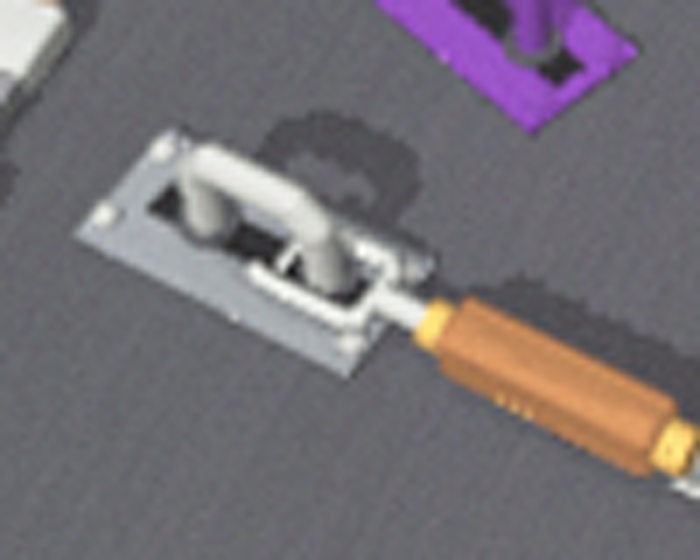

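View pics/r_top.png

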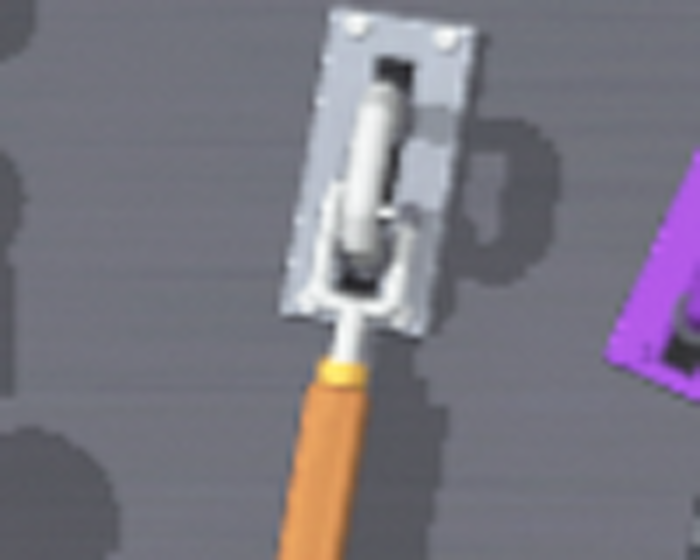

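The trier lies flat: the handle top is at 30 mm and the trough height is the same as at the start. The gate is shut beyond the upright (top crop ~(385,212), side crop ~(288,258)), and the arm is clear.

```bash
python3 -c "
from station import ctrl
print(ctrl.hand_in())"
```

```text
the job is handed in; nothing more can be done
None
```

The snap-hook trier is clipped to the grey bracket's near upright, lying flat on the bench and released. I handed the job in at about 23 s.

- **Clipping:** I pressed the gate on in 1 mm steps. The readings between steps stayed at about 5 N or less. Near the end I shifted the hook 2 mm to its own -y, and the gate snapped shut.
- **Tug:** After about 19 mm of free run back, the upright bore on the shut gate. The first pull read 6.4 N, then eased to 4.3–5.5 N, so I pulled half a millimetre further. It then held 6.3–7.1 N for about 1 s. The force is only known at the end of each move, so brief peaks between readings were not seen.
- **Laying down:** The pull was released before lowering. When the trier met the bench, the force read 9 N up and 5.5 N backwards. I took the backward part to be bench friction, because the upright had free play in the hook at that point, but I did not check this separately.
- **Last checks:** Both cameras show the gate shut beyond the upright. The handle top measures 30 mm, so it lies flat. The other things look unmoved, though the arm partly hides the ring scoop and the red bracket in the last view. The gripper is well clear.

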